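# Roll the tube rotator's empty pocket to the top and load the tube

## Task

Load the sample tube into the tube rotator. First turn the rotator's free-spinning drum by its rim, pressing gently, until its one empty pocket (marked in orange, now hidden at the underside) stands at the very top and stays there with nothing touching the drum; then take the blue-capped tube out of its green holder, lower it gently, upright, all the way into that pocket and let go. The drum must still have the pocket at the top at the end; do not disturb the bottle, the timer, the slide box and the marker.

Things in the scene. Friction and masses are not known exactly. Their poses are not given: they have to be found in the camera images.
- stand: Tube rotator, fixed: base 185 x 150 x 12 mm, column (158 mm high) behind, blue guard plate (105 mm high) in front hiding the drum's lower half. Origin: on the worktop under the drum's middle; z up, x along the drum's level axle, away from the robot, y left. White drum: 140 mm in diameter, 60 mm wide (x = -30 to 30 mm). No more than 10 N may act on the rotator, from fingers or tube.
- rim_low (a point): Fixed mark 175 mm above the stand's origin: the lowest that the drum's top can be. The axle's height is set by a clamp and not measured: the drum's top lies 0 to 24 mm above this mark. The axle is sprung: it gives 1 mm downward for each 2.5 N on the drum.
- front_rim_low (a point): The same height, 20 mm nearer (stand x = -20 mm): over the middle of the front rim, smooth plastic, x = -30 to -10 mm (another at +10 to +30 mm; the band between is 2 mm lower). A closed fingertip pressed down here with 3 to 5 N and moved along y carries the rim along by friction, 14 mrad per mm; too light a touch slips. A drum let go while moving coasts on; left at rest it stays.
- drum (a joint): Drum angle, rad, no stops. At 0 (or a whole turn, 6.283) the empty pocket points up. Growing values carry the drum's top towards the stand's -y: at 1.57 the pocket points to -y. Starts at 2.0 to 4.3 (pocket underneath). Pocket: square hole in the middle of the rim, 20 x 20 mm, 43 mm deep towards the axle, orange, with an orange stripe across the rims and down the front face.
- holder: Green plastic block 64 x 64 x 45 mm, fixed to the worktop, with one round hole 20 mm wide and 35 mm deep in the middle of its top in which the tube stands. Origin: centre of its underside; z up. Behind it stands a tall black imager cabinet (the room's own, solid): keep the gripper and arm clear of x over 0.57 m for y between 0.03 and 0.55 m.
- tube: Closed clear sample tube, white label, 100 mm long, 16 mm in diameter, rounded foot, blue cap 19 mm in diameter over its top 15 mm; about 30 g. Origin: middle of its foot; z along the tube towards the cap. It starts standing in the holder, foot 10 mm above the worktop. Fully in the pocket its foot is 43 mm below the top of the drum.
- bottle: Glass bottle with blue cap, 66 mm wide, 135 mm high, bystander. Origin: centre of its underside.
- timer: White timer, 62 x 62 x 16 mm, bystander. Origin: centre of its underside.
- slide_box: Purple and white box, 60 x 86 x 30 mm, bystander. Origin: centre of its underside.
- marker: Black and grey felt pen lying on the worktop, 13 x 135 x 16 mm, bystander. Origin: centre of its underside.

How it is judged (in metres and radians):
On the way:
1. the drum stands still with its pocket at the top (within 0.08 rad), nothing touching it, the tube still in its holder ((value of joint drum between -6.3632 and -6.2032 rad or value of joint drum between -0.08 and 0.08 rad or value of joint drum between 6.2032 and 6.3632 rad or value of joint drum between 12.4864 and 12.6464 rad) and velocity of joint drum between -0.05 and 0.05 rad/s and contact force between stand and anything else below 0.05 N and horizontal distance between tube and holder below 0.006 m and height (world z) of tube below 0.02 m), for 0.3 s.
At the end, for the whole second after the job is handed in: the drum is at rest with its pocket at the top within 0.1 rad, and the tube stands in it, released and at rest: upright within 0.2 rad, its foot within 12 mm of the drum's middle in plan and 122 to 162 mm above the worktop (on the pocket's floor) ((value of joint drum between -6.3832 and -6.1832 rad or value of joint drum between -0.1 and 0.1 rad or value of joint drum between 6.1832 and 6.3832 rad or value of joint drum between 12.4664 and 12.6664 rad) and velocity of joint drum between -0.05 and 0.05 rad/s and angle between tube's own z axis and vertical below 0.2 rad and linear speed of tube below 0.02 m/s and horizontal distance between tube and stand below 0.012 m and height (world z) of tube between 0.122 and 0.162 m and contact force between tube and stand above 0.05 N); the robot touches nothing.
It fails at once if more than 10 N from the robot on the rotator (contact force between any of the fingers, the arm and stand above 10 N).
It fails at once if more than 10 N from the tube on the rotator (contact force between tube and stand above 10 N).
It fails at once if the bottle, timer, slide box or marker moved more than 20 mm (distance of any of bottle, timer, slide_box, marker from where it was at the start of the episode above 0.02 m).
It also fails if it takes over 72 s, if anything falls off the work surface, if the arm or the gripper's body presses on something with over 40 N, if the wrist force passes 120 N, or if a joint passes its speed limit or range.

## Robot

A 7-joint arm with a two-finger parallel gripper is mounted at the origin on a cart in front of the work surface, level with it; the furniture and walls round the work are solid. World frame = base frame: x ahead of the robot, y to its left, z up, the work surface at z = 0. Lengths are in m, angles in degrees, forces in N, time in s.
With the tool pointing down it reaches from about 0.425 to 0.875 m from the base axis. Payload 4.7 kg.
Tool frame: the origin (TCP) lies at the very end of the fingers, on their centre line; the grasp point (between the pads) lies 19 mm behind it; z points along the fingers, y is the line along which they close (so a half turn about z gives the same grasp; the last joint's range is limited). The gripper opens to 87 mm and grips with 3 to 60 N. Pads are 19 mm wide; open, the fingers measure 117 mm over their backs; the gripper's body (75 mm by 190 mm) begins 51 mm behind the grasp point.
Start: joints at [-71.442, 18.392, -4.016, 83.108, 1.295, 78.541, -3.26], TCP at [0.198, 0.619, 0.223] pointing down, gripper open.
Joint ranges: [-163.93, 163.93], [-17.29, 119.83], [-79.2, 71.16], [3.27, 140.29], [-89.18, 269.18], [5.43, 117.66], [-154.24, 154.24]. Speed limits (degrees/s): [147.25, 147.25, 180, 180, 180, 180, 180].

## Interface

Orientations are given as [roll, pitch, yaw] about the fixed x, y, z axes, in that order (R = Rz(yaw) Ry(pitch) Rx(roll)).
In Python, from cell import get_obs, eyes, env gives the robot as it stands.
- The arm moves only by the tool servo_tool, never from a script. Its argument "series" is a list that holds one entry, the list of rows, each a list of 7 numbers: the shift along the tool's x, y, z in units of 300 mm (1.0 is 300 mm), then the turn, a rotation vector about the tool's x, y, z in units of pi rad (1.0 is pi rad), then the opening, from 0 (shut) to 1 (fully open). In form: [[[tx, ty, tz, wx, wy, wz, gripper], ...]]. A call has 1 to 12 rows; each row is the pose to reach, as a shift and turn from the pose commanded when the call began, along the tool's axes at that moment, turning the shorter way round; what a row does not reach only later rows make up. A row lasts 1/12 s, in which the tool goes at most 41.7 mm and 7.16 degrees, less where a joint would pass 70% of its speed; a pose out of reach is approached as far as the arm can. A call with a number of a shift or a turn outside -1 to 1 is refused whole. A call with a gripper value outside its range is refused whole. The fingers move at their own pace and stop on an object; "grip_force" is the grip in N (left out, the last holds). Time passes only in rows, so rows that repeat a pose let the fingers close. It gives the time, the measured TCP pose, the force, the opening and the grip force at its end, in the units of the state.
- get_obs(): the state, without advancing time (a new reading comes with each control period).
- eyes.read_camera(name): name is "scene" or "top" or "wrist"; returns a dict with "frame" (400x640x3 uint8, red, green, blue), "depth" (400x640 float32, m along the optical axis (not along the pixel's ray), 0 where there is no reading), "fx", "fy", "cx", "cy" (pixels), "origin" and "rotation" of the camera in the world; the wrist camera has in their place "mount" (4x4, takes a point from camera to tool coordinates, whose origin is the TCP and whose axes are the flange's). Camera axes: x right, y down, z forward; pixel columns grow to the right and rows downward; lengths in m; the calibration is good to about 2 mm. A picture is of the moment at which its call begins: read the wrist's pose just before it.
- env.sign_off(): hands the job in; it is judged then, once.
The state is a dict: "time_s": time; "qpos": joint angles; "joint_velocities": joint speeds; "effort": joint torques, N m; "tool_pos": TCP position; "tool_rot": TCP orientation; "force": force on the tool from outside, world axes, zero at the start; "wrist_torque": the same for the moment, N m; "grip_width": finger opening in m; "grasp_force": force on a finger pad.
Only numpy, scipy, OpenCV 4.12 (cv2) and the standard library are available. Lean on these libraries where they do the work, as an engineer would, in place of code of your own. Each camera call takes 0.05 s, during which the arm holds its last target. There are 200 camera calls.

## Working session

There is one attempt and no reset: what is moved stays moved. The work goes in short steps, Python scripts to look and compute and a tool call to move; the robot and the scene stay as the last step left them, time stands still between calls to the robot, and variables do not carry over. Pictures are saved under pics/ and viewed, at most 10 in all, crops included, and the job is handed in when it is done.

Besides the shell and the picture viewer there is one more tool, called after "Request:" as name([rows], argument=value, ...), one row to a line, values as JSON. servo_tool: Moves the arm, as the interface text tells. Shifts and turns lie within -1 to 1; 1 stands for 300 mm of shift or pi rad of turn. Its arguments: {"type":"object","properties":{"series":{"type":"array"},"grip_force":{"type":"number"}},"required":["series"]}

```bash
mkdir -p pics; ls; cat > h.py <<'E'
import numpy as np, cv2
from cell import get_obs, eyes, env
from scipy.spatial.transform import Rotation as R
def cam(n):
    o=get_obs(); c=eyes.read_camera(n)
    if n=="wrist":
        T=np.eye(4); T[:3,:3]=R.from_euler('xyz',o['tool_rot'],degrees=True).as_matrix(); T[:3,3]=o['tool_pos']
        M=T@np.array(c['mount']); c['origin']=M[:3,3]; c['rotation']=M[:3,:3]
    c['origin']=np.array(c['origin']); c['rotation']=np.array(c['rotation'])
    return c
def pts(c):
    d=c['depth']; v,u=np.indices(d.shape)
    P=np.stack([(u-c['cx'])/c['fx']*d,(v-c['cy'])/c['fy']*d,d],-1)
    return P@c['rotation'].T+c['origin']
def plane(c,u,v,z):
    r=c['rotation']@np.array([(u-c['cx'])/c['fx'],(v-c['cy'])/c['fy'],1]); return c['origin']+r*(z-c['origin'][2])/r[2]
def save(c,n): cv2.imwrite('pics/'+n+'.png',c['frame'][:,:,::-1])
def toolshift(target,o=None):
    o=o or get_obs(); Rm=R.from_euler('xyz',o['tool_rot'],degrees=True).as_matrix()
    return Rm.T@(np.array(target)-o['tool_pos'])/0.3
E
python3 - <<'E'
from h import *
o=get_obs(); print(o)
for n in ("scene","top"):
    c=cam(n); save(c,n+'0'); np.savez(n+'0.npz',**c); print(n,c['origin'],c['rotation'],c['fx'])
E
```

```text
pics
{'time_s': 0.0, 'qpos': array([-71.44057337,  18.43941034,  -4.01670414,  83.17678235,
         1.29453117,  78.53798505,  -3.26242437]), 'joint_velocities': array([-0.04633886,  0.02478351, -0.0268212 , -0.02454066,  0.02128282,
       -0.02689163, -0.04653629]), 'effort': array([-6.80310677e-04, -4.91279054e+01, -4.04174645e-01, -3.12531424e+01,
       -6.38913014e-02,  4.36424604e-02,  1.69667960e-04]), 'tool_pos': array([0.19804326, 0.61851487, 0.22144119]), 'tool_rot': array([-1.79891044e+02,  4.87255573e-03,  1.62248964e+02]), 'force': array([0.17670834, 0.22064053, 0.97075861]), 'wrist_torque': array([-0.00146106, -0.04434388,  0.0314202 ]), 'grasp_force': 0.0, 'grip_width': 0.0868988885133484}
scene [-0.65848382 -0.84801329  0.84308933] [-116.27055671   -0.86065238  -52.45537343] 500.0801933233584
top [0.30769622 0.04372294 1.28763236] [-172.81286593   -0.32841813  -89.99819582] 368.59744039967103
```

```bash
python3 - <<'E'
s=open('h.py').read()
s=s.replace("    return c\ndef pts","    if c['rotation'].ndim==1: c['rotation']=R.from_euler('xyz',c['rotation'],degrees=True).as_matrix()\n    return c\ndef load(n):\n    c=dict(np.load(n+'.npz'))\n    if c['rotation'].ndim==1: c['rotation']=R.from_euler('xyz',c['rotation'],degrees=True).as_matrix()\n    return c\ndef pts")
open('h.py','w').write(s)
E
sed -i 's/np.savez/np.savez/' h.py; python3 -c "
from h import *
c=load('top0'); P=pts(c); print(P[200,320],P[390,320],P[200,600])"
```

```text
[0.48690513 0.02572083 0.0042178 ] [0.03900869 0.03344119 0.52798586] [ 0.48876873 -0.96887305 -0.00320427]
```

View pics/scene0.png

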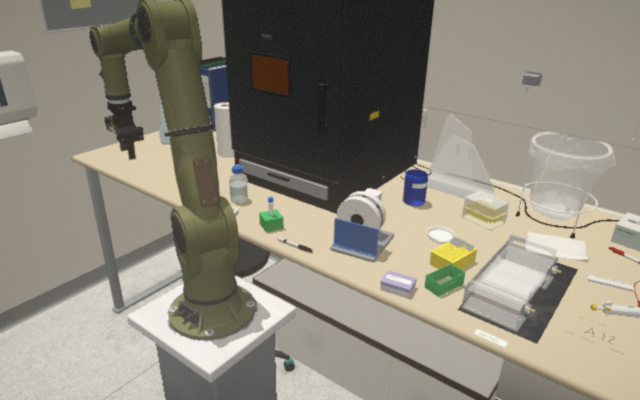

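View pics/top0.png

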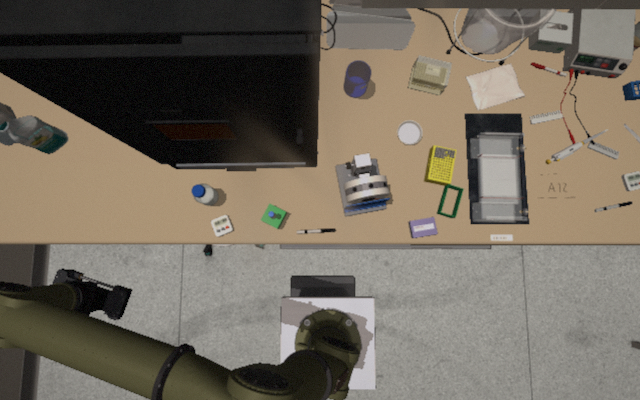

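The scene view shows the drum at (360,212) behind the blue guard at (357,238), and the holder at (272,220). In the top view the drum is at (367,188), the holder at (274,216) and the marker at (316,231).

```bash
python3 - <<'E'
from h import *
c=load('top0'); P=pts(c); f=c['frame']; h=cv2.cvtColor(f,cv2.COLOR_RGB2HSV)
def sub(m,u0,v0,u1,v1):
    k=np.zeros(m.shape,bool); k[v0:v1,u0:u1]=1; return m&k
g=sub((h[...,0]>45)&(h[...,0]<85)&(h[...,1]>100),250,195,300,240)
Q=P[g]; print('green',len(Q),np.percentile(Q,[2,50,98],axis=0))
t=g&(abs(P[...,2]-.045)<.008); v,u=np.nonzero(t); 
r=cv2.minAreaRect(np.stack([u,v],1).astype(np.float32)); print(r,plane(c,*r[0],.045))
b=sub((h[...,0]>95)&(h[...,0]<125)&(h[...,1]>120),255,195,295,235); v,u=np.nonzero(b); print('cap',len(u),u.mean(),v.mean(),plane(c,u.mean(),v.mean(),.108),np.median(P[b],0))
# stand
k=sub(np.ones(b.shape,bool),325,140,405,225); Q=P[k]
for lo,hi in((.09,.13),(.13,.16),(.16,.17),(.17,.18),(.18,.19),(.19,.21)):
    q=Q[(Q[:,2]>lo)&(Q[:,2]<hi)]; print(lo,len(q), q.min(0) if len(q) else'',q.max(0) if len(q) else '',q.mean(0))
w=k&(P[...,2]>.165); v,u=np.nonzero(w); print(cv2.minAreaRect(np.stack([P[w][:,0],P[w][:,1]],1).astype(np.float32)*1000))
cv2.imwrite('pics/topz.png',cv2.resize(f[130:245,250:420,::-1],None,fx=4.5,fy=4.5,interpolation=cv2.INTER_CUBIC))
E
```

```text
green 195 [[0.39262232 0.14846151 0.02050489]
 [0.42630368 0.17228758 0.04489852]
 [0.46048922 0.19926735 0.0493204 ]]
((273.498291015625, 215.56573486328125), (16.941177368164062, 17.941177368164062), 28.072484970092773) [0.42790914 0.18368735 0.045     ]
cap 15 271.1333333333333 213.46666666666667 [0.42858507 0.18428737 0.108     ] [0.42978677 0.18456643 0.10972997]
0.09 302 [ 0.45424293 -0.1971429   0.09016017] [ 0.60447581 -0.04660425  0.12989699] [ 0.51774694 -0.10258634  0.11433912]
0.13 514 [ 0.46760711 -0.18883689  0.1300077 ] [ 0.61538105 -0.04903445  0.15998744] [ 0.5448735  -0.10501098  0.14833288]
0.16 176 [ 0.47056881 -0.17377673  0.16003714] [ 0.61093986 -0.0652054   0.16997504] [ 0.51753091 -0.11299508  0.16482439]
0.17 322 [ 0.47265657 -0.16269862  0.17000038] [ 0.54095095 -0.07366743  0.1799819 ] [ 0.50671068 -0.11920438  0.17572622]
0.18 160 [ 0.47474279 -0.14843145  0.18002573] [ 0.53655048 -0.09052165  0.18759762] [ 0.50791166 -0.11954869  0.18189966]
0.19 0   [nan nan nan]
((442.7872619628906, -43.591583251953125), (92.69740295410156, 308.05975341796875), 40.3769416809082)<stdin>:13: RuntimeWarning: Mean of empty slice.
  ret = um.true_divide(
```

View pics/topz.png

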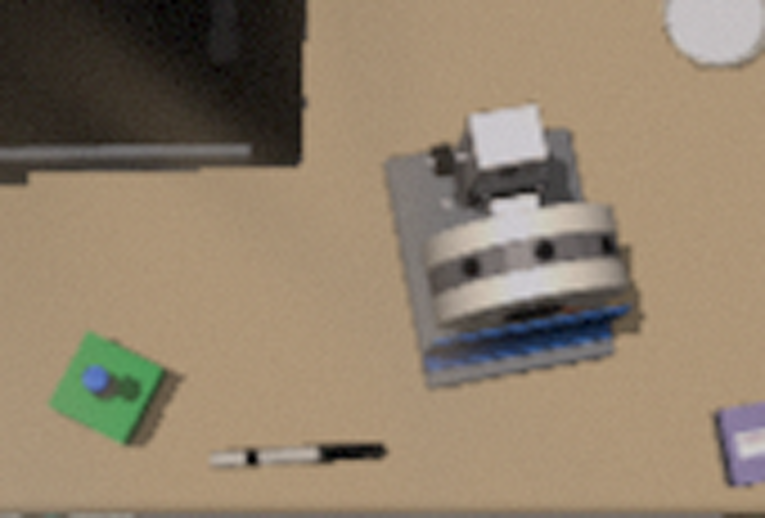

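The topz crop shows an orange speck above the guard on the drum's right (-y) front edge, at about (572,310), so the pocket is probably just past -y. I'll drive toward the drum and look from close by.

Request:
servo_tool([
  [[-0.96, -0.91, -0.27, 0, 0, -0.07, 0], [-0.96, -0.91, -0.27, 0, 0, -0.07, 0], [-0.96, -0.91, -0.27, 0, 0, -0.07, 0], [-0.96, -0.91, -0.27, 0, 0, -0.07, 0], [-0.96, -0.91, -0.27, 0, 0, -0.07, 0], [-0.96, -0.91, -0.27, 0, 0, -0.07, 0], [-0.96, -0.91, -0.27, 0, 0, -0.07, 0], [-0.96, -0.91, -0.27, 0, 0, -0.07, 0], [-0.96, -0.91, -0.27, 0, 0, -0.07, 0], [-0.96, -0.91, -0.27, 0, 0, -0.07, 0], [-0.96, -0.91, -0.27, 0, 0, -0.07, 0], [-0.96, -0.91, -0.27, 0, 0, -0.07, 0]],
])

```text
time_s: 1.1
tool_pos: [0.3903, 0.2696, 0.3039]
tool_rot: [179.9, 0.0, 174.6]
force: [0.5, 0.4, 0.1]
grip_width: 0.0149
grasp_force: 0.0
```

```bash
python3 - <<'E'
from h import *
o=get_obs(); print(o['time_s'],o['tool_pos'],o['tool_rot'],o['force'],o['qpos'])
print('to view',toolshift([.46,-.12,.32]))
from scipy.optimize import least_squares
c=load('top0'); P=pts(c).reshape(-1,3)
Q=P[(P[:,2]>.155)&(P[:,2]<.2)&(P[:,0]>.46)&(P[:,0]<.55)&(P[:,1]<-.03)&(P[:,1]>-.21)]
def f(p):
    a=p[2]; s=-(Q[:,0]-.507)*np.sin(a)+(Q[:,1]-p[0])*np.cos(a); return np.hypot(s,Q[:,2]-p[1])-.07
r=least_squares(f,[-.12,.11,.14],loss='soft_l1',f_scale=.003); print(r.x,np.degrees(r.x[2]),'top',r.x[1]+.07,len(Q))
E
```

```text
1.1 [0.39025016 0.26963876 0.30394553] [1.79935113e+02 1.77887558e-02 1.74592965e+02] [0.4844176  0.41923429 0.13241224] [-48.87496867  -5.14463027  10.30041952  99.82634004   0.88755636
  85.17849748  45.90411849]
to view [-0.35386778 -1.27104689 -0.05484453]
[-0.12074466  0.1112402   0.16227451] 9.297644611200306 top 0.18124020137053984 694
```

Request:
servo_tool([
  [[-0.28, -1.0, -0.05, 0, 0, -0.08, 0], [-0.28, -1.0, -0.05, 0, 0, -0.08, 0], [-0.28, -1.0, -0.05, 0, 0, -0.08, 0], [-0.28, -1.0, -0.05, 0, 0, -0.08, 0], [-0.28, -1.0, -0.05, 0, 0, -0.08, 0], [-0.28, -1.0, -0.05, 0, 0, -0.08, 0], [-0.28, -1.0, -0.05, 0, 0, -0.08, 0], [-0.28, -1.0, -0.05, 0, 0, -0.08, 0], [-0.28, -1.0, -0.05, 0, 0, -0.08, 0], [-0.28, -1.0, -0.05, 0, 0, -0.08, 0]],
])

```text
time_s: 1.93
tool_pos: [0.446, -0.0348, 0.3183]
tool_rot: [180.0, -0.0, -170.8]
force: [-0.4, 0.2, 0.6]
grip_width: 0.0006
grasp_force: 0.0
```

Request:
servo_tool([
  [[0, -0.3, 0, 0, 0, 0, 0], [0, -0.3, 0, 0, 0, 0, 0], [0, -0.3, 0, 0, 0, 0, 0], [0, -0.3, 0, 0, 0, 0, 0], [0, -0.3, 0, 0, 0, 0, 0]],
])

```text
time_s: 2.35
tool_pos: [0.4607, -0.1215, 0.3181]
tool_rot: [179.9, -0.1, -170.6]
force: [0.3, -0.1, 1.0]
grip_width: 0.0003
grasp_force: 0.0
```

```bash
python3 - <<'E'
from h import *
o=get_obs(); print(o['time_s'],o['tool_pos'],o['tool_rot'],o['force'],o['grip_width'])
c=cam('wrist'); save(c,'w1'); np.savez('w1.npz',**c); print(c['mount'],c['origin'])
E
```

```text
2.35 [ 0.46071153 -0.12146281  0.31806216] [ 1.79947048e+02 -5.15971791e-02 -1.70605483e+02] [ 0.34239059 -0.08563591  1.03863331] 0.00029885618816851626
[[-3.48296068e-04 -9.60013209e-01 -2.79954492e-01  7.79641702e-02]
 [ 9.99999923e-01 -2.83379320e-04 -2.72359089e-04  4.67864724e-04]
 [ 1.82135009e-04 -2.79954566e-01  9.60013233e-01 -1.61759102e-01]
 [ 0.00000000e+00  0.00000000e+00  0.00000000e+00  1.00000000e+00]] [ 0.38388481 -0.13385114  0.47989177]
```

View pics/w1.png

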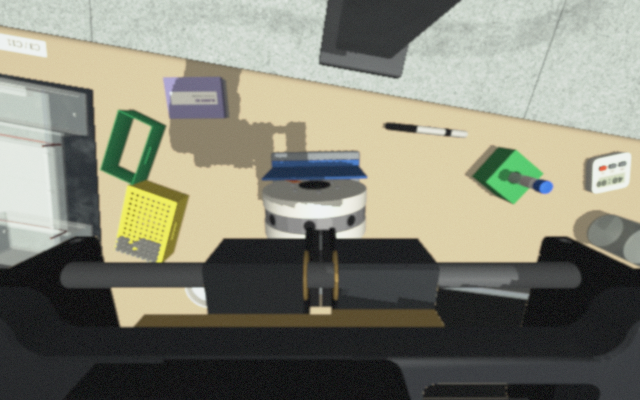

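The wrist view shows the drum at columns 265–367 and rows 178–235, the blue guard at (315,170), and a faint orange trace near (292,181).

```bash
python3 - <<'E'
from h import *
from scipy.optimize import least_squares
c=load('w1'); P=pts(c); h=cv2.cvtColor(c['frame'],cv2.COLOR_RGB2HSV)
m=np.zeros(h.shape[:2],bool); m[170:240,255:375]=1
o=m&(h[...,0]<14)&(h[...,1]>110)&(h[...,2]>60); v,u=np.nonzero(o); print('orange',len(u),list(zip(u,v))[:12],P[o][:8])
w=m&(P[...,2]>.14)&(P[...,2]<.21)&(h[...,1]<60); w[:195]=0
for cols in [(285,300),(308,325),(330,345)]:
  for r in (190,200,205,210,220,230): print(cols,r,P[r,cols[0]:cols[1]].mean(0).round(4))
Q=P[w]
def f(p):
    a=p[2]; s=-(Q[:,0]-.507)*np.sin(a)+(Q[:,1]-p[0])*np.cos(a); return np.hypot(s,Q[:,2]-p[1])-.07
r=least_squares(f,[-.12,.11,.14],loss='soft_l1',f_scale=.002); print(r.x,np.degrees(r.x[2]),'top',r.x[1]+.07,len(Q))
# front face / guard
b=m&(h[...,0]>100)&(h[...,0]<125)&(h[...,1]>130)&(P[...,2]>.09); q=P[b]; print('guard',len(q),q.mean(0),q.min(0),q.max(0),np.degrees(np.arctan2(*(-np.polyfit(q[:,1],q[:,0],1)[:1],1))))
E
```

```text
orange 11 [(np.int64(291), np.int64(181)), (np.int64(292), np.int64(181)), (np.int64(293), np.int64(181)), (np.int64(294), np.int64(181)), (np.int64(295), np.int64(181)), (np.int64(296), np.int64(181)), (np.int64(297), np.int64(181)), (np.int64(298), np.int64(181)), (np.int64(293), np.int64(182)), (np.int64(294), np.int64(182)), (np.int64(295), np.int64(182))] [[ 0.47971573 -0.16129173  0.07811592]
 [ 0.47904092 -0.15972377  0.07994743]
 [ 0.47943274 -0.15844299  0.07729379]
 [ 0.47885897 -0.15690938  0.07870561]
 [ 0.47857091 -0.15545074  0.07891466]
 [ 0.47833636 -0.15400498  0.07889753]
 [ 0.47807128 -0.15255302  0.07901025]
 [ 0.47773393 -0.15108857  0.07943195]]
(285, 300) 190 [ 0.4787 -0.1548  0.131 ]
(285, 300) 200 [ 0.4785 -0.1506  0.1745]
(285, 300) 205 [ 0.4834 -0.1497  0.1775]
(285, 300) 210 [ 0.4896 -0.1489  0.1768]
(285, 300) 220 [ 0.5023 -0.1473  0.1751]
(285, 300) 230 [ 0.5147 -0.1457  0.175 ]
(308, 325) 190 [ 0.4735 -0.1243  0.1314]
(308, 325) 200 [ 0.4681 -0.1241  0.1943]
(308, 325) 205 [ 0.4778 -0.1229  0.1812]
(308, 325) 210 [ 0.4836 -0.122   0.1815]
(308, 325) 220 [ 0.496  -0.12    0.1798]
(308, 325) 230 [ 0.4502 -0.1254  0.3198]
(330, 345) 190 [ 0.4686 -0.0979  0.1334]
(330, 345) 200 [ 0.4699 -0.1001  0.1753]
(330, 345) 205 [ 0.4756 -0.0991  0.1759]
(330, 345) 210 [ 0.4815 -0.098   0.1758]
(330, 345) 220 [ 0.4942 -0.0956  0.1741]
(330, 345) 230 [ 0.4831 -0.1     0.2322]
[-0.12104714  0.11063143  0.17732556] 10.160006233115737 top 0.1806314333564054 3922
guard 353 [ 0.46142401 -0.12704948  0.10474296] [ 0.38388481 -0.19650108  0.09010645] [ 0.47526666 -0.06204126  0.47989177] [10.06813828]
```

Request:
servo_tool([
  [[-0.075, -0.098, 0.2, 0, 0, 0, 0], [-0.075, -0.098, 0.3, 0, 0, 0, 0], [-0.075, -0.098, 0.38, 0, 0, 0, 0], [-0.075, -0.098, 0.42, 0, 0, 0, 0], [-0.075, -0.098, 0.433, 0, 0, 0, 0], [-0.075, -0.098, 0.433, 0, 0, 0, 0], [-0.075, -0.098, 0.433, 0, 0, 0, 0], [-0.075, -0.098, 0.433, 0, 0, 0, 0]],
])

```text
time_s: 3.07
tool_pos: [0.489, -0.1488, 0.191]
tool_rot: [-180.0, 0.2, -170.7]
force: [-0.3, 0.2, 0.2]
grip_width: 0.0004
grasp_force: 0.0
```

```bash
python3 - <<'E'
from h import *
o=get_obs(); print(o['tool_pos'],o['tool_rot'],o['force'])
c=cam('wrist'); save(c,'w2'); o=get_obs(); print(o['tool_pos'],o['force'])
E
```

```text
[ 0.48895334 -0.14884782  0.19095502] [-179.98736501    0.22984856 -170.67684106] [-0.34790413  0.19205635  0.20755044]
[ 0.48878775 -0.14903116  0.19079345] [ 0.49295066 -0.43444155  0.73548539]
```

View pics/w2.png

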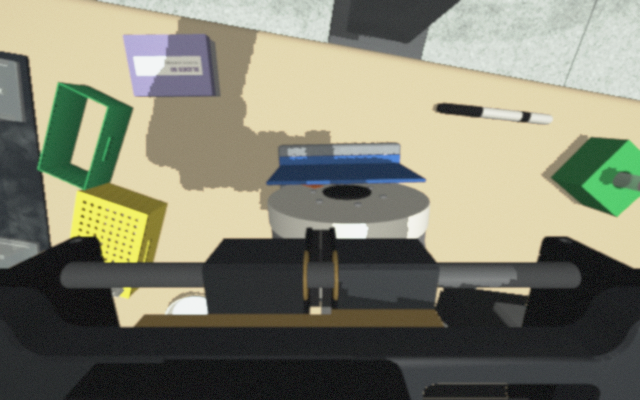

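The view shows the closed fingertip over the front rim left of the crest at about (320,235), with an orange trace at (315,184).

Request:
servo_tool([
  [[0, 0, 0.015, 0, 0, 0, 0], [0, 0, 0.023, 0, 0, 0, 0], [0, 0, 0.023, 0, 0, 0, 0], [0, 0, 0.023, 0, 0, 0, 0]],
])

```text
time_s: 3.45
tool_pos: [0.4873, -0.1493, 0.1817]
tool_rot: [180.0, -0.0, -170.8]
force: [0.4, -0.7, 0.1]
grip_width: 0.0004
grasp_force: 0.0
```

Request:
servo_tool([
  [[0, 0, 0.007, 0, 0, 0, 0], [0, 0, 0.007, 0, 0, 0, 0], [0, 0, 0.007, 0, 0, 0, 0]],
])

```text
time_s: 3.7
tool_pos: [0.4876, -0.1495, 0.1799]
tool_rot: [-180.0, 0.0, -170.8]
force: [0.4, -0.4, 1.7]
grip_width: 0.0004
grasp_force: 0.8
```

Request:
servo_tool([
  [[0, 0, 0.005, 0, 0, 0, 0], [0, 0, 0.005, 0, 0, 0, 0], [0, 0, 0.005, 0, 0, 0, 0]],
])

```text
time_s: 3.95
tool_pos: [0.4877, -0.1497, 0.1786]
tool_rot: [-180.0, 0.0, -170.8]
force: [0.7, -1.1, 4.4]
grip_width: 0.0002
grasp_force: 2.2
```

Request:
servo_tool([
  [[0, 0.008, 0, 0, 0, 0, 0], [0, 0.022, -0.001, 0, 0, 0, 0], [0, 0.038, -0.001, 0, 0, 0, 0], [0, 0.054, -0.001, 0, 0, 0, 0], [0, 0.07, -0.001, 0, 0, 0, 0], [0, 0.086, -0.001, 0, 0, 0, 0], [0, 0.102, -0.001, 0, 0, 0, 0], [0, 0.118, -0.001, 0, 0, 0, 0], [0, 0.134, -0.001, 0, 0, 0, 0], [0, 0.145, 0, 0, 0, 0, 0], [0, 0.153, 0, 0, 0, 0, 0], [0, 0.153, 0, 0, 0, 0, 0]],
])

```text
time_s: 4.95
tool_pos: [0.4792, -0.1022, 0.1781]
tool_rot: [179.9, -0.1, -170.7]
force: [-2.4, 0.3, 5.1]
grip_width: 0.0002
grasp_force: 2.7
```

Request:
servo_tool([
  [[0, 0, 0, 0, 0, 0, 0], [0, 0, 0, 0, 0, 0, 0], [0, 0, -0.01, 0, 0, 0, 0], [0, 0, -0.03, 0, 0, 0, 0], [0, -0.07, -0.04, 0, 0, 0, 0], [0, -0.153, -0.04, 0, 0, 0, 0], [0, -0.153, -0.04, 0, 0, 0, 0], [0, -0.153, -0.04, 0, 0, 0, 0]],
])

```text
time_s: 5.62
tool_pos: [0.4871, -0.1504, 0.1902]
tool_rot: [-180.0, -0.0, -170.9]
force: [-0.1, 0.3, -0.9]
grip_width: 0.0007
grasp_force: 0.0
```

```bash
cat > st.py <<'E'
from h import *
# estimate the stripe angle on the front face / rim from wrist picture, stand frame
C=np.array([.5035,-.1215]); a=np.radians(9.8); zc=.111
def stripe(c):
    h=cv2.cvtColor(c['frame'],cv2.COLOR_RGB2HSV); P=pts(c)
    o=((h[...,0]<14)&(h[...,1]>110)&(h[...,2]>60)).astype(np.uint8)
    d=P[...,:2]-C; ax=d@[np.cos(a),np.sin(a)]; la=d@[-np.sin(a),np.cos(a)]; z=P[...,2]-zc; r=np.hypot(la,z)
    o=(o>0)&(abs(ax)<.036)&(r<.076)
    an=np.arctan2(-la,z)
    for nm,k in(('face',o&(ax<-.025)&(r<.066)),('rim',o&(r>.066))):
        if k.sum()>5: print(nm,k.sum(),'ang mean %.3f  min %.3f max %.3f'%(an[k].mean(),*np.percentile(an[k],[3,97])),'la %.4f z %.4f'%(la[k].mean(),z[k].mean()), 'by mean dir %.3f'%np.arctan2(-la[k].mean(),z[k].mean()))
E
python3 - <<'E'
from st import *
stripe(load('w1'))
o=get_obs(); print(o['time_s'],o['tool_pos'],o['force'])
c=cam('wrist'); save(c,'w3'); stripe(c)
E
```

```text
face 11 ang mean 2.360  min 2.255 max 2.470 la -0.0300 z -0.0303 by mean dir 2.361
5.6167 [ 0.48710005 -0.15043884  0.1901998 ] [-0.07078042  0.25047688 -0.90427299]
face 115 ang mean 1.698  min 1.583 max 1.828 la -0.0521 z -0.0067 by mean dir 1.698
rim 8 ang mean 1.704  min 1.641 max 1.768 la -0.0664 z -0.0089 by mean dir 1.704
```

View pics/w3.png

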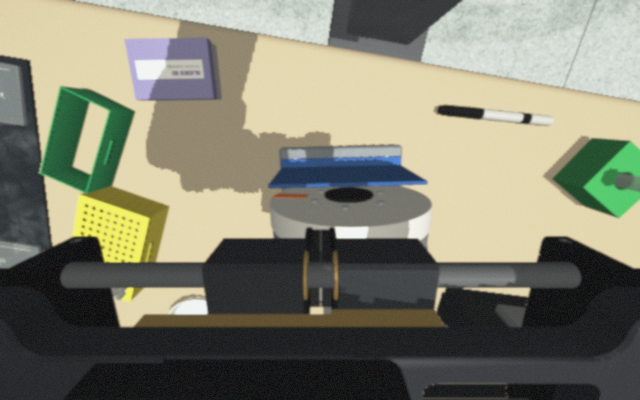

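The stripe is now visible on the front face at about (290,195), at an angle of 1.70 rad. One stroke turned the drum by about 0.66 rad, as expected.

Request:
servo_tool([
  [[0, 0, 0.025, 0, 0, 0, 0], [0, 0, 0.035, 0, 0, 0, 0], [0, 0, 0.04, 0, 0, 0, 0], [0, 0, 0.04, 0, 0, 0, 0], [0, 0, 0.04, 0, 0, 0, 0]],
])

```text
time_s: 6.08
tool_pos: [0.4879, -0.1491, 0.1786]
tool_rot: [-180.0, 0.1, -170.7]
force: [-0.4, -1.0, 5.1]
grip_width: 0.0005
grasp_force: 2.3
```

Request:
servo_tool([
  [[0, 0.008, 0, 0, 0, 0, 0], [0, 0.022, -0.001, 0, 0, 0, 0], [0, 0.038, -0.001, 0, 0, 0, 0], [0, 0.054, -0.001, 0, 0, 0, 0], [0, 0.07, -0.001, 0, 0, 0, 0], [0, 0.086, -0.001, 0, 0, 0, 0], [0, 0.102, -0.001, 0, 0, 0, 0], [0, 0.118, -0.001, 0, 0, 0, 0], [0, 0.134, -0.001, 0, 0, 0, 0], [0, 0.145, 0, 0, 0, 0, 0], [0, 0.153, 0, 0, 0, 0, 0], [0, 0.153, 0, 0, 0, 0, 0]],
])

```text
time_s: 7.08
tool_pos: [0.4794, -0.1021, 0.1781]
tool_rot: [179.9, -0.1, -170.6]
force: [-2.7, 1.3, 5.0]
grip_width: 0.0004
grasp_force: 2.7
```

Request:
servo_tool([
  [[0, 0, 0, 0, 0, 0, 0], [0, 0, 0, 0, 0, 0, 0], [0, 0, -0.01, 0, 0, 0, 0], [0, 0, -0.03, 0, 0, 0, 0], [0, -0.07, -0.04, 0, 0, 0, 0], [0, -0.153, -0.04, 0, 0, 0, 0], [0, -0.153, -0.04, 0, 0, 0, 0], [0, -0.153, -0.04, 0, 0, 0, 0]],
])

```text
time_s: 7.75
tool_pos: [0.487, -0.1505, 0.1902]
tool_rot: [-180.0, -0.0, -170.9]
force: [-0.0, -0.8, 0.1]
grip_width: 0.0006
grasp_force: 0.0
```

```bash
python3 - <<'E'
from st import *
o=get_obs(); print(o['time_s'],o['tool_pos'],o['force'])
c=cam('wrist'); save(c,'w4'); stripe(c)
E
```

```text
7.75 [ 0.48700539 -0.15046821  0.19017374] [-0.03733553 -0.80098102  0.09210562]
face 157 ang mean 1.040  min 0.936 max 1.151 la -0.0458 z 0.0268 by mean dir 1.041
rim 123 ang mean 1.044  min 0.983 max 1.121 la -0.0609 z 0.0354 by mean dir 1.044
```

Request:
servo_tool([
  [[0, 0, 0.025, 0, 0, 0, 0], [0, 0, 0.035, 0, 0, 0, 0], [0, 0, 0.04, 0, 0, 0, 0], [0, 0, 0.04, 0, 0, 0, 0], [0, 0, 0.04, 0, 0, 0, 0]],
])

```text
time_s: 8.22
tool_pos: [0.4878, -0.1492, 0.1786]
tool_rot: [-180.0, 0.0, -170.7]
force: [0.8, -0.5, 5.0]
grip_width: 0.0006
grasp_force: 2.3
```

Request:
servo_tool([
  [[0, 0.008, 0, 0, 0, 0, 0], [0, 0.022, -0.001, 0, 0, 0, 0], [0, 0.038, -0.001, 0, 0, 0, 0], [0, 0.054, -0.001, 0, 0, 0, 0], [0, 0.07, -0.001, 0, 0, 0, 0], [0, 0.086, -0.001, 0, 0, 0, 0], [0, 0.102, -0.001, 0, 0, 0, 0], [0, 0.118, -0.001, 0, 0, 0, 0], [0, 0.134, -0.001, 0, 0, 0, 0], [0, 0.145, 0, 0, 0, 0, 0], [0, 0.153, 0, 0, 0, 0, 0], [0, 0.153, 0, 0, 0, 0, 0]],
])

```text
time_s: 9.22
tool_pos: [0.4793, -0.1022, 0.1781]
tool_rot: [179.9, -0.1, -170.6]
force: [-2.0, 0.2, 5.7]
grip_width: 0.0004
grasp_force: 2.7
```

Request:
servo_tool([
  [[0, 0, 0, 0, 0, 0, 0], [0, 0, 0, 0, 0, 0, 0], [0, 0, -0.01, 0, 0, 0, 0], [0, 0, -0.03, 0, 0, 0, 0], [0, -0.07, -0.04, 0, 0, 0, 0], [0, -0.12, -0.04, 0, 0, 0, 0], [0, -0.12, -0.04, 0, 0, 0, 0], [0, -0.12, -0.04, 0, 0, 0, 0]],
])

```text
time_s: 9.88
tool_pos: [0.4855, -0.1398, 0.1901]
tool_rot: [180.0, -0.0, -170.9]
force: [-0.4, 0.5, -0.1]
grip_width: 0.0003
grasp_force: 0.0
```

```bash
python3 - <<'E'
from st import *
o=get_obs(); print(o['time_s'],o['tool_pos'],o['force'])
c=cam('wrist'); save(c,'w5'); stripe(c)
E
```

```text
9.8833 [ 0.48545873 -0.13980775  0.19007053] [-0.40521674  0.45165225 -0.14243699]
face 195 ang mean 0.404  min 0.299 max 0.516 la -0.0211 z 0.0494 by mean dir 0.404
rim 228 ang mean 0.416  min 0.339 max 0.483 la -0.0285 z 0.0645 by mean dir 0.416
```

Request:
servo_tool([
  [[0, 0, 0.025, 0, 0, 0, 0], [0, 0, 0.033, 0, 0, 0, 0], [0, 0, 0.038, 0, 0, 0, 0], [0, 0, 0.038, 0, 0, 0, 0], [0, 0, 0.038, 0, 0, 0, 0]],
])

```text
time_s: 10.35
tool_pos: [0.4864, -0.1393, 0.1794]
tool_rot: [-180.0, 0.1, -170.7]
force: [0.1, -0.3, 7.1]
grip_width: 0.0006
grasp_force: 3.0
```

Request:
servo_tool([
  [[0, 0.006, 0, 0, 0, 0, 0], [0, 0.018, 0, 0, 0, 0, 0], [0, 0.032, 0, 0, 0, 0, 0], [0, 0.046, 0, 0, 0, 0, 0], [0, 0.06, 0, 0, 0, 0, 0], [0, 0.074, 0, 0, 0, 0, 0], [0, 0.085, 0, 0, 0, 0, 0], [0, 0.092, 0, 0, 0, 0, 0], [0, 0.096, 0, 0, 0, 0, 0], [0, 0.096, 0, 0, 0, 0, 0], [0, 0.096, 0, 0, 0, 0, 0]],
])

```text
time_s: 11.27
tool_pos: [0.4811, -0.1099, 0.1791]
tool_rot: [179.9, -0.0, -170.7]
force: [-2.6, 0.7, 5.5]
grip_width: 0.0005
grasp_force: 2.9
```

Request:
servo_tool([
  [[0, 0, 0, 0, 0, 0, 0], [0, 0, -0.01, 0, 0, 0, 0], [0, 0, -0.03, 0, 0, 0, 0], [0.05, 0, -0.08, 0, 0, 0, 0], [0.12, 0, -0.16, 0, 0, 0, 0], [0.12, 0, -0.2, 0, 0, 0, 0], [0.12, 0, -0.2, 0, 0, 0, 0], [0.12, 0, -0.2, 0, 0, 0, 0]],
])

```text
time_s: 11.93
tool_pos: [0.446, -0.1166, 0.2391]
tool_rot: [180.0, 0.1, -170.7]
force: [0.4, 0.5, -0.3]
grip_width: 0.0002
grasp_force: 0.0
```

```bash
python3 - <<'E'
from st import *
o=get_obs(); print(o['time_s'],o['tool_pos'],o['tool_rot'],o['force'])
c=cam('wrist'); save(c,'w6'); np.savez('w6.npz',**c); stripe(c)
E
```

```text
11.9333 [ 0.44595624 -0.1166037   0.23911305] [ 1.79968783e+02  9.69256623e-02 -1.70724934e+02] [ 0.35019374  0.46250412 -0.2765716 ]
face 65 ang mean 0.053  min -0.010 max 0.126 la -0.0026 z 0.0500 by mean dir 0.052
```

View pics/w6.png

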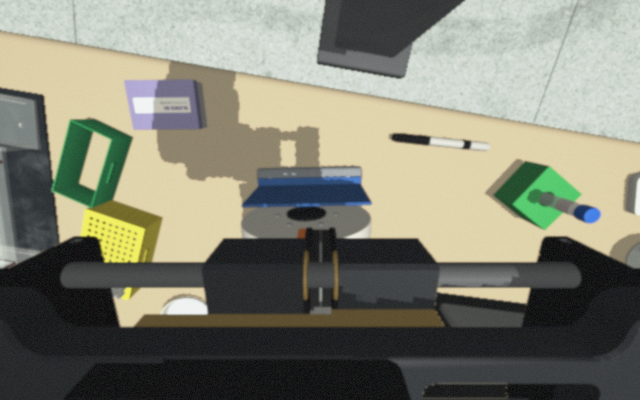

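The fingers hide most of the stripe, with an orange bit at (302,233). I'll move aside toward the tube and look from there.

Request:
servo_tool([
  [[0, 0.08, -0.1, 0, 0, 0, 0.5], [0, 0.2, -0.2, 0, 0, 0, 0.5], [0, 0.3, -0.25, 0, 0, 0, 0.5], [0, 0.35, -0.25, 0, 0, 0, 0.5], [0, 0.35, -0.25, 0, 0, 0, 0.5], [0, 0.35, -0.25, 0, 0, 0, 0.5]],
])

```text
time_s: 12.48
tool_pos: [0.4285, -0.0128, 0.3124]
tool_rot: [-179.9, -0.1, -170.6]
force: [-0.4, 0.1, -0.4]
grip_width: 0.0324
grasp_force: 0.0
```

```bash
python3 - <<'E'
from st import *
o=get_obs(); print(o['time_s'],o['tool_pos'],o['tool_rot'],o['force'])
c=cam('wrist'); save(c,'w7'); np.savez('w7.npz',**c); stripe(c)
t=cam('top'); save(t,'top7'); stripe(t)
s=cam('scene'); save(s,'sc7'); stripe(s)
cv2.imwrite('pics/m7.png',np.vstack([cv2.resize(c['frame'],(640,400))[100:300,:,::-1], cv2.resize(np.hstack([t['frame'][140:240,260:420],s['frame'][170:270,280:440]]),None,fx=2,fy=2)[:,:,::-1]]))
E
```

```text
12.4833 [ 0.42849066 -0.01278205  0.31238942] [-1.79920148e+02 -1.44234381e-01 -1.70626970e+02] [-0.39514178  0.09100092 -0.42821587]
face 69 ang mean 0.015  min -0.091 max 0.114 la -0.0008 z 0.0540 by mean dir 0.015
rim 42 ang mean 0.032  min -0.178 max 0.196 la -0.0022 z 0.0686 by mean dir 0.032
face 19 ang mean 0.041  min -0.072 max 0.128 la -0.0023 z 0.0540 by mean dir 0.042
rim 7 ang mean 0.048  min -0.009 max 0.099 la -0.0033 z 0.0693 by mean dir 0.048
```

View pics/m7.png

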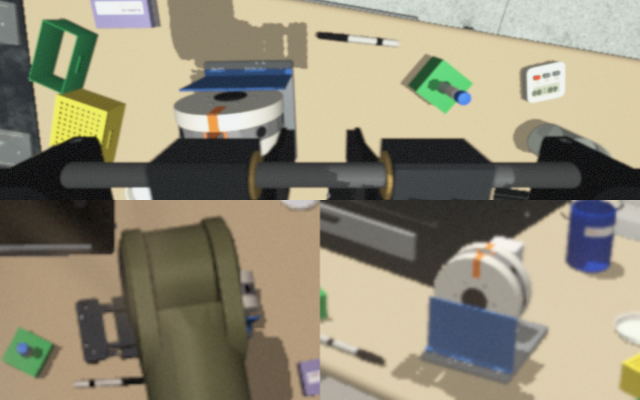

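The combined picture shows the orange stripe at the drum's top, wrist crop (214,120) and scene crop (480,260). The tube cap is at wrist pixel (461,198). I'll refine the drum centre and the tube position from this view.

```bash
python3 - <<'E'
from st import *
from scipy.optimize import least_squares
c=load('w7'); P=pts(c); h=cv2.cvtColor(c['frame'],cv2.COLOR_RGB2HSV)
b=(h[...,0]>100)&(h[...,0]<125)&(h[...,1]>130); k=np.zeros_like(b); k[180:215,440:480]=1; b&=k
v,u=np.nonzero(b); print('cap blue',len(u),u.min(),u.max(),v.min(),v.max()); q=P[b]; q=q[q[:,2]>.08]; print(np.percentile(q,[5,50,95],axis=0)); t=q[q[:,2]>np.percentile(q[:,2],90)-.004]; print('cap top',t.mean(0))
g=(h[...,0]>45)&(h[...,0]<85)&(h[...,1]>100)&(abs(P[...,2]-.045)<.004)&(P[...,1]>.1); q=P[g]; r=cv2.minAreaRect((q[:,:2]*1000).astype(np.float32)); print('holder',r, q[:,2].mean())
d=P[...,:2]-C; ax=d@[np.cos(a),np.sin(a)]; la=d@[-np.sin(a),np.cos(a)]; z=P[...,2]-zc
w=(abs(ax)<.04)&(abs(la)<.075)&(z>.03)&(z<.08); face=w&(ax<-.02)&(z<.055)&(z>.015); print('face axial',np.median(ax[face]),face.sum())
sl=np.polyfit(la[face],ax[face],1); print('face slope deg',np.degrees(sl[0]))
rim=w&(np.hypot(la,z)>.066)&(np.hypot(la,z)<.074)&(ax<-.0); print(rim.sum(), np.percentile(la[rim],[1,99]))
L,Z=la[rim],z[rim]; r=least_squares(lambda p:np.hypot(L-p[0],Z-p[1])-.07,[0,0],loss='soft_l1',f_scale=.002).x; print('centre la,z off',r)
o=w&(h[...,0]<14)&(h[...,1]>110)&(ax<-.022); 
zb=z[o]; lb=la[o]; p=np.polyfit(zb,lb,1); print('stripe slope angle',-np.arctan(p[0]),'la at z0',p[1], zb.min(),zb.max(), 'ang refit',np.arctan2(-(lb.mean()-r[0]),zb.mean()-r[1]))
E
```

```text
cap blue 144 455 469 191 203
[[0.41672802 0.17648921 0.10127451]
 [0.42338323 0.18162789 0.10906166]
 [0.42975029 0.18995413 0.110436  ]]
cap top [0.42365932 0.18309557 0.10914242]
holder ((424.41156005859375, 184.20318603515625), (62.80743408203125, 61.92589569091797), 62.89217758178711) 0.04443826326717848
face axial -0.029785049649843888 794
face slope deg 0.967022449253877
2351 [-0.05492614  0.06173641]
centre la,z off [-0.00042954  0.00012522]
stripe slope angle 0.0015358876737647863 la at z0 -0.0006497837912188627 0.037960750854732314 0.07046743466347198 ang refit 0.005394930007150487
```

Request:
servo_tool([
  [[-0.02, 0.13, 0, 0, 0, 0, 0.5], [-0.04, 0.26, 0.07, 0, 0, 0, 0.5], [-0.06, 0.39, 0.2, 0, 0, 0, 0.5], [-0.08, 0.52, 0.33, 0, 0, 0, 0.5], [-0.092, 0.64, 0.44, 0, 0, 0, 0.5], [-0.092, 0.65, 0.48, 0, 0, 0, 0.5], [-0.092, 0.65, 0.48, 0, 0, 0, 0.5], [-0.092, 0.65, 0.48, 0, 0, 0, 0.5], [-0.092, 0.65, 0.48, 0, 0, 0, 0.5]],
])

```text
time_s: 13.38
tool_pos: [0.4253, 0.182, 0.1698]
tool_rot: [-179.9, -0.0, -170.8]
force: [0.7, -0.3, -0.8]
grip_width: 0.0436
grasp_force: 0.0
```

```bash
python3 - <<'E'
from st import *
o=get_obs(); print(o['time_s'],o['tool_pos'],o['tool_rot'],o['grip_width'])
c=cam('wrist'); save(c,'w8'); P=pts(c); h=cv2.cvtColor(c['frame'],cv2.COLOR_RGB2HSV)
b=(h[...,0]>100)&(h[...,0]<125)&(h[...,1]>130)&(P[...,2]>.08)&(P[...,2]<.12)&(P[...,1]>.1); q=P[b]
if len(q)>5: print('cap',len(q),np.percentile(q,[3,50,97],axis=0))
print('shift',toolshift([.424,.184,.066]))
E
```

```text
13.3833 [0.42527903 0.18202179 0.16977778] [-1.79919171e+02 -3.24109731e-02 -1.70846166e+02] 0.04358313825998884
cap 367 [[0.41535146 0.17749494 0.1037349 ]
 [0.42261387 0.18488544 0.10929482]
 [0.43131959 0.19245837 0.11063345]]
shift [0.00591988 0.00773674 0.34923615]
```

View pics/w8.png

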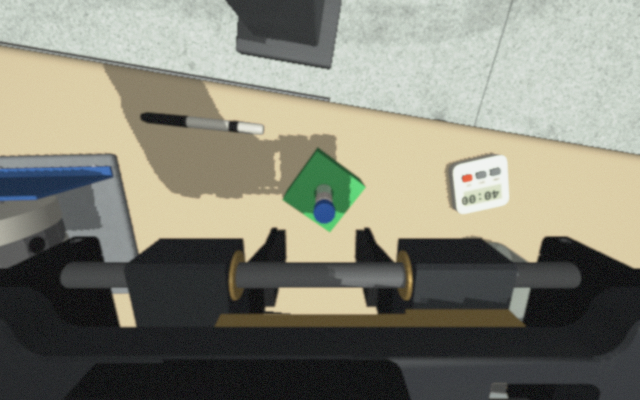

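The cap at (324,210) sits midway between the fingers at 275 and 370. I'll descend and grip.

Request:
servo_tool([
  [[0.006, 0.009, 0.08, 0, 0, 0, 0.5], [0.006, 0.009, 0.16, 0, 0, 0, 0.5], [0.006, 0.009, 0.24, 0, 0, 0, 0.5], [0.006, 0.009, 0.31, 0, 0, 0, 0.5], [0.006, 0.009, 0.347, 0, 0, 0, 0.5], [0.006, 0.009, 0.347, 0, 0, 0, 0.5], [0.006, 0.009, 0.347, 0, 0, 0, 0.5], [0.006, 0.009, 0.347, 0, 0, 0, 0.5]],
], grip_force=10)

```text
time_s: 14.1
tool_pos: [0.4241, 0.1863, 0.0675]
tool_rot: [179.9, 0.2, -170.8]
force: [-0.1, 0.5, -0.2]
grip_width: 0.0434
grasp_force: 0.0
```

Request:
servo_tool([
  [[0, 0, 0, 0, 0, 0, 0.1], [0, 0, 0, 0, 0, 0, 0.1], [0, 0, 0, 0, 0, 0, 0.1], [0, 0, 0, 0, 0, 0, 0.1], [0, 0, 0, 0, 0, 0, 0.1], [0, 0, 0, 0, 0, 0, 0.1], [0, 0, 0, 0, 0, 0, 0.1], [0, 0, 0, 0, 0, 0, 0.1]],
], grip_force=10)

```text
time_s: 14.77
tool_pos: [0.4227, 0.1861, 0.0659]
tool_rot: [180.0, 0.0, -170.7]
force: [0.7, 0.7, 2.9]
grip_width: 0.0184
grasp_force: 10.0
```

Request:
servo_tool([
  [[0, 0, 0, 0, 0, 0, 0.3], [0, 0, 0, 0, 0, 0, 0.3], [0, 0, -0.033, 0, 0, 0, 0.3], [0, 0, -0.033, 0, 0, 0, 0.3], [0, 0, -0.033, 0, 0, 0, 0.1], [0, 0, -0.033, 0, 0, 0, 0.1], [0, 0, -0.033, 0, 0, 0, 0.1], [0, 0, -0.033, 0, 0, 0, 0.1], [0, 0, -0.033, 0, 0, 0, 0.1], [0, 0, -0.033, 0, 0, 0, 0.1]],
], grip_force=10)

```text
time_s: 15.6
tool_pos: [0.4226, 0.1861, 0.0757]
tool_rot: [180.0, 0.0, -170.7]
force: [-0.3, -0.1, 2.2]
grip_width: 0.0176
grasp_force: 10.0
```

Request:
servo_tool([
  [[0, 0, -0.03, 0, 0, 0, 0.1], [0, 0, -0.08, 0, 0, 0, 0.1], [0, 0, -0.16, 0, 0, 0, 0.1], [0, 0, -0.3, 0, 0, 0, 0.1], [0, 0, -0.43, 0, 0, 0, 0.1], [0, 0, -0.56, 0, 0, 0, 0.1], [0, 0, -0.66, 0, 0, 0, 0.1], [0, 0, -0.7, 0, 0, 0, 0.1], [0, 0, -0.7, 0, 0, 0, 0.1], [0, 0, -0.7, 0, 0, 0, 0.1]],
])

```text
time_s: 16.43
tool_pos: [0.4222, 0.1859, 0.2851]
tool_rot: [180.0, -0.0, -170.8]
force: [-0.9, 1.1, -1.7]
grip_width: 0.0174
grasp_force: 10.0
```

```bash
python3 - <<'E'
from st import *
o=get_obs(); print(o['time_s'],o['tool_pos'],o['tool_rot'],o['grip_width'],o['grasp_force'])
print('shift',toolshift([.5035,-.1217,.27]),toolshift([.5035,-.1217,.27])*300)
c=cam('wrist'); save(c,'w9')
E
```

```text
16.4333 [0.42220983 0.18587062 0.2851238 ] [ 1.79998769e+02 -1.40753160e-02 -1.70754546e+02] 0.017390459700950354 9.96634983457625
shift [-0.10274085 -1.05545251  0.05036473] [ -30.82225445 -316.63575402   15.10942   ]
```

View pics/w9.png

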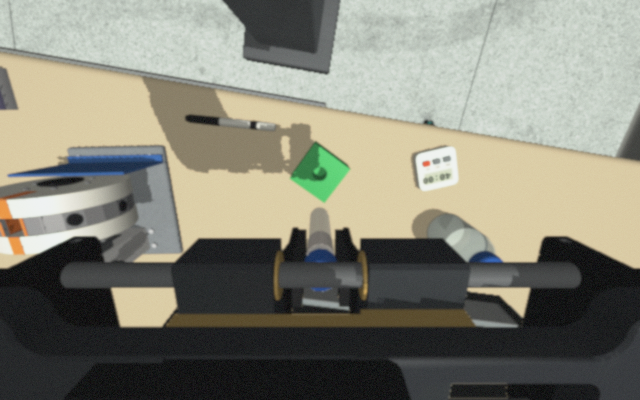

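The tube is held between the fingers, cap at (320,285) and foot at (318,210); the holder hole at (320,174) is empty. I'll measure its offset and tilt in the tool frame, and the pocket from its orange edge.

```bash
cat > tube.py <<'E'
from st import *
def tube(c):
    P=pts(c); o=get_obs(); Rm=R.from_euler('xyz',o['tool_rot'],degrees=True).as_matrix(); T=(P-o['tool_pos'])@Rm
    for z0,z1 in((-.03,-.02),(-.02,-.01),(0,.01),(.01,.02),(.02,.03),(.03,.04),(.04,.05),(.05,.06),(.06,.07)):
        k=(abs(T[...,0])<.03)&(abs(T[...,1])<.012)&(T[...,2]>z0)&(T[...,2]<z1); k[:,:300]=0;k[:,340:]=0
        q=T[k]
        if len(q)>4: print(z0,len(q),'x near',np.percentile(q[:,0],90).round(4),'y range',np.percentile(q[:,1],[3,97]).round(4))
def pocket(c):
    P=pts(c); h=cv2.cvtColor(c['frame'],cv2.COLOR_RGB2HSV)
    d=P[...,:2]-C; ax=d@[np.cos(a),np.sin(a)]; la=d@[-np.sin(a),np.cos(a)]
    k=(h[...,0]<16)&(h[...,1]>110)&(abs(ax)<.035)&(abs(la)<.03)&(P[...,2]>.12)
    q=np.c_[ax[k],la[k],P[k][:,2]]; print('orange n',len(q))
    for z0,z1 in((.12,.15),(.15,.172),(.172,.19)):
        m=(q[:,2]>z0)&(q[:,2]<z1)
        if m.sum()>4: print(z0,m.sum(),np.percentile(q[m],[2,50,98],axis=0).round(4).tolist())
E
python3 - <<'E'
from tube import *
c=cam('wrist'); tube(c); pocket(c); stripe(c)
E
```

```text
-0.03 332 x near 0.0102 y range [-0.01    0.0101]
-0.02 255 x near 0.0104 y range [-0.0108  0.0108]
0 134 x near 0.0062 y range [-0.0069  0.0076]
0.01 119 x near 0.0059 y range [-0.0071  0.0072]
0.02 101 x near 0.0058 y range [-0.0069  0.0074]
0.03 91 x near 0.0058 y range [-0.0071  0.0071]
0.04 78 x near 0.0058 y range [-0.0075  0.0074]
0.05 54 x near 0.0057 y range [-0.007   0.0064]
orange n 688
0.15 172 [[-0.031, -0.0116, 0.1536], [0.0, -0.0095, 0.1668], [0.0091, 0.0044, 0.1717]]
0.172 516 [[-0.0307, -0.0118, 0.1725], [0.0011, 0.0005, 0.1815], [0.0275, 0.0129, 0.1832]]
face 54 ang mean 0.002  min -0.096 max 0.100 la -0.0000 z 0.0537 by mean dir 0.001
rim 130 ang mean -0.033  min -0.189 max 0.181 la 0.0023 z 0.0690 by mean dir -0.034
```

Request:
servo_tool([
  [[-0.01, -0.1, 0, 0, 0, 0, 0.1], [-0.02, -0.22, -0.05, 0, 0, 0, 0.1], [-0.03, -0.34, -0.05, 0, 0, 0, 0.1], [-0.04, -0.46, -0.05, 0, 0, 0, 0.1], [-0.06, -0.58, -0.05, 0, 0, 0, 0.1], [-0.07, -0.68, -0.05, 0, 0, 0, 0.1], [-0.08, -0.76, -0.05, 0, 0, 0, 0.1], [-0.08, -0.8, -0.05, 0, 0, 0, 0.1], [-0.08, -0.8, -0.05, 0, 0, 0, 0.1], [-0.08, -0.8, -0.05, 0, 0, 0, 0.1]],
])

```text
time_s: 17.37
tool_pos: [0.4838, -0.0469, 0.2989]
tool_rot: [180.0, -0.2, -170.8]
force: [-0.7, -0.0, -0.4]
grip_width: 0.0174
grasp_force: 10.0
```

```bash
python3 - <<'E'
from tube import *
c=cam('wrist'); save(c,'w10'); np.savez('w10.npz',**c); o=get_obs(); print(o['time_s'],o['tool_pos'],o['tool_rot'],o['force']); tube(c); pocket(c); stripe(c)
print(toolshift([.5035,-.1217,.27]))
E
```

```text
17.4167 [ 0.48398356 -0.04577487  0.29915958] [ 1.79965389e+02 -1.48079352e-01 -1.70696652e+02] [-0.53075992  0.20664528  0.02932159]
-0.03 340 x near 0.0107 y range [-0.0111  0.009 ]
-0.02 239 x near 0.011 y range [-0.0114  0.0097]
0 133 x near 0.0068 y range [-0.0084  0.0068]
0.01 119 x near 0.0065 y range [-0.0082  0.006 ]
0.02 106 x near 0.0064 y range [-0.008   0.0061]
0.03 87 x near 0.0064 y range [-0.0083  0.006 ]
0.04 80 x near 0.0064 y range [-0.0084  0.0055]
0.05 62 x near 0.0065 y range [-0.0082  0.0056]
orange n 657
0.12 77 [[0.0009, -0.0102, 0.1379], [0.0059, -0.0063, 0.1391], [0.0099, -0.0003, 0.148]]
0.15 95 [[-0.0308, -0.0103, 0.1511], [-0.0004, -0.0097, 0.1609], [0.009, 0.0049, 0.1705]]
0.172 485 [[-0.0308, -0.0124, 0.176], [-0.0088, 0.0003, 0.1815], [0.0287, 0.0131, 0.1832]]
face 39 ang mean -0.008  min -0.098 max 0.086 la 0.0005 z 0.0533 by mean dir -0.008
rim 392 ang mean -0.002  min -0.187 max 0.176 la 0.0002 z 0.0701 by mean dir -0.002
[-0.0235363  -0.26033025  0.09698085]
```

View pics/w10.png

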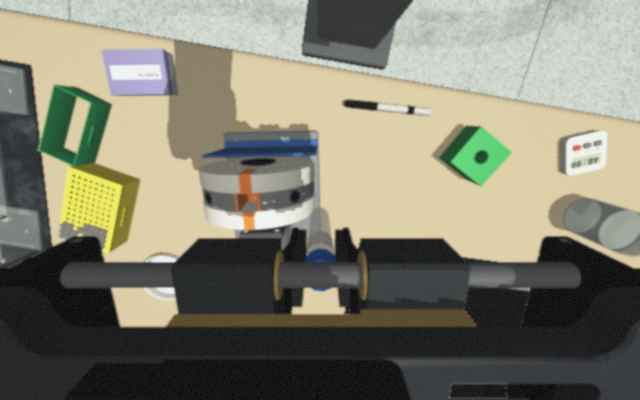

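The pocket opens straight up at about (247,203), and the floor and rear wall agree with the model. The tube hangs straight at (318,235). I'll go above the pocket.

Request:
servo_tool([
  [[-0.01, -0.08, 0, 0, 0, 0, 0.1], [-0.015, -0.16, 0.02, 0, 0, 0, 0.1], [-0.02, -0.22, 0.05, 0, 0, 0, 0.1], [-0.02, -0.25, 0.08, 0, 0, 0, 0.1], [-0.02, -0.26, 0.09, 0, 0, 0, 0.1], [-0.02, -0.26, 0.09, 0, 0, 0, 0.1], [-0.02, -0.26, 0.09, 0, 0, 0, 0.1], [-0.02, -0.26, 0.09, 0, 0, 0, 0.1], [-0.02, -0.26, 0.09, 0, 0, 0, 0.1]],
])

```text
time_s: 18.17
tool_pos: [0.5035, -0.1217, 0.274]
tool_rot: [180.0, 0.0, -170.6]
force: [0.5, -0.1, -0.6]
grip_width: 0.0173
grasp_force: 10.0
```

```bash
python3 - <<'E'
from tube import *
c=cam('wrist'); save(c,'w11'); o=get_obs(); print(o['time_s'],o['tool_pos'],o['tool_rot'],o['force']); tube(c); pocket(c); stripe(c)
d=toolshift([.5025,-.1217,.258]); print(d,d*300)
E
```

```text
18.2167 [ 0.50347081 -0.1219152   0.27400027] [ 1.79976081e+02  5.19617653e-02 -1.70648114e+02] [ 0.27142272 -1.45579677 -0.22373398]
-0.03 337 x near 0.0104 y range [-0.0099  0.0103]
-0.02 251 x near 0.0107 y range [-0.0106  0.0109]
0 132 x near 0.0064 y range [-0.0071  0.0077]
0.01 116 x near 0.0061 y range [-0.0067  0.0074]
0.02 107 x near 0.0061 y range [-0.0068  0.0075]
0.03 84 x near 0.006 y range [-0.0071  0.0072]
0.04 86 x near 0.0061 y range [-0.007   0.0071]
0.05 57 x near 0.0061 y range [-0.0065  0.0072]
orange n 372
0.12 142 [[0.0012, -0.0099, 0.1374], [0.0058, 0.0005, 0.1388], [0.0096, 0.0099, 0.1406]]
0.15 34 [[-0.0309, -0.0057, 0.156], [-0.0306, -0.0007, 0.1635], [-0.0304, 0.0045, 0.17]]
0.172 193 [[-0.0308, -0.0126, 0.1742], [-0.0055, -0.0035, 0.1798], [0.0086, 0.0125, 0.1826]]
face 46 ang mean 0.010  min -0.083 max 0.107 la -0.0005 z 0.0552 by mean dir 0.009
rim 150 ang mean 0.010  min -0.182 max 0.183 la -0.0007 z 0.0688 by mean dir 0.010
[0.00312482 0.00121137 0.05333192] [ 0.9374471   0.36340982 15.99957601]
```

View pics/w11.png

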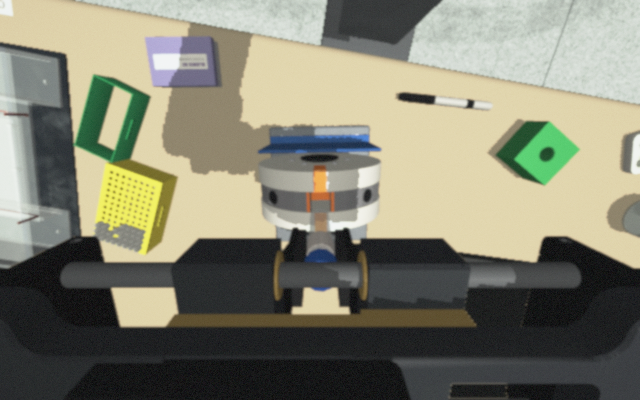

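The tube is lined up with the pocket at (320,200). I'll lower it gently with force checks.

Request:
servo_tool([
  [[0.003, 0.001, 0.03, 0, 0, 0, 0.1], [0.003, 0.001, 0.06, 0, 0, 0, 0.1], [0.003, 0.001, 0.075, 0, 0, 0, 0.1], [0.003, 0.001, 0.085, 0, 0, 0, 0.1], [0.003, 0.001, 0.09, 0, 0, 0, 0.1], [0.003, 0.001, 0.095, 0, 0, 0, 0.1], [0.003, 0.001, 0.1, 0, 0, 0, 0.1], [0.003, 0.001, 0.1, 0, 0, 0, 0.1]],
])

```text
time_s: 18.88
tool_pos: [0.5022, -0.1229, 0.2434]
tool_rot: [180.0, 0.0, -170.8]
force: [-0.3, 0.0, -0.1]
grip_width: 0.0176
grasp_force: 10.0
```

Request:
servo_tool([
  [[0, 0, 0.007, 0, 0, 0, 0.1], [0, 0, 0.014, 0, 0, 0, 0.1], [0, 0, 0.02, 0, 0, 0, 0.1], [0, 0, 0.02, 0, 0, 0, 0.1]],
])

```text
time_s: 19.22
tool_pos: [0.502, -0.1228, 0.2371]
tool_rot: [180.0, -0.0, -170.7]
force: [0.6, 0.2, 0.2]
grip_width: 0.0174
grasp_force: 10.0
```

Request:
servo_tool([
  [[0, 0, 0.01, 0, 0, 0, 0.1], [0, 0, 0.02, 0, 0, 0, 0.1], [0, 0, 0.03, 0, 0, 0, 0.1], [0, 0, 0.04, 0, 0, 0, 0.1], [0, 0, 0.04, 0, 0, 0, 0.1]],
])

```text
time_s: 19.63
tool_pos: [0.5018, -0.1228, 0.2248]
tool_rot: [180.0, -0.1, -170.8]
force: [0.6, -0.8, -0.2]
grip_width: 0.0174
grasp_force: 10.0
```

Request:
servo_tool([
  [[0, 0, 0.01, 0, 0, 0, 0.1], [0, 0, 0.02, 0, 0, 0, 0.1], [0, 0, 0.03, 0, 0, 0, 0.1], [0, 0, 0.04, 0, 0, 0, 0.1], [0, 0, 0.05, 0, 0, 0, 0.1], [0, 0, 0.058, 0, 0, 0, 0.1], [0, 0, 0.058, 0, 0, 0, 0.1]],
])

```text
time_s: 20.22
tool_pos: [0.5019, -0.1228, 0.2075]
tool_rot: [180.0, -0.0, -170.7]
force: [-1.1, 0.3, -0.1]
grip_width: 0.0174
grasp_force: 10.0
```

Request:
servo_tool([
  [[0, 0, 0.005, 0, 0, 0, 0.1], [0, 0, 0.007, 0, 0, 0, 0.1], [0, 0, 0.007, 0, 0, 0, 0.1]],
])

```text
time_s: 20.47
tool_pos: [0.5022, -0.1229, 0.206]
tool_rot: [180.0, 0.0, -170.8]
force: [-0.0, 0.3, -0.2]
grip_width: 0.0175
grasp_force: 10.0
```

Request:
servo_tool([
  [[0, 0, 0.003, 0, 0, 0, 0.1], [0, 0, 0.005, 0, 0, 0, 0.1], [0, 0, 0.005, 0, 0, 0, 0.1]],
])

```text
time_s: 20.72
tool_pos: [0.5023, -0.1229, 0.2046]
tool_rot: [-180.0, 0.0, -170.7]
force: [0.4, -0.6, 0.1]
grip_width: 0.0174
grasp_force: 10.0
```

Request:
servo_tool([
  [[0, 0, 0.003, 0, 0, 0, 0.1], [0, 0, 0.004, 0, 0, 0, 0.1], [0, 0, 0.004, 0, 0, 0, 0.1]],
])

```text
time_s: 20.97
tool_pos: [0.5025, -0.1229, 0.2037]
tool_rot: [180.0, 0.0, -170.7]
force: [0.0, 0.3, 1.9]
grip_width: 0.0173
grasp_force: 10.0
```

Request:
servo_tool([
  [[0, 0, 0.003, 0, 0, 0, 0.1], [0, 0, 0.003, 0, 0, 0, 0.1], [0, 0, 0.003, 0, 0, 0, 0.1]],
])

```text
time_s: 21.22
tool_pos: [0.5026, -0.1229, 0.2029]
tool_rot: [-180.0, 0.1, -170.7]
force: [0.1, 0.3, 3.9]
grip_width: 0.0179
grasp_force: 10.1
```

Request:
servo_tool([
  [[0, 0, -0.003, 0, 0, 0, 0.1], [0, 0, -0.003, 0, 0, 0, 0.1], [0, 0, -0.003, 0, 0, 0, 0.25], [0, 0, -0.003, 0, 0, 0, 0.35], [0, 0, -0.003, 0, 0, 0, 0.5], [0, 0, -0.003, 0, 0, 0, 0.5], [0, 0, -0.003, 0, 0, 0, 0.5], [0, 0, -0.003, 0, 0, 0, 0.5]],
])

```text
time_s: 21.88
tool_pos: [0.5021, -0.1228, 0.2031]
tool_rot: [180.0, -0.0, -170.7]
force: [-0.6, -0.2, 0.2]
grip_width: 0.0419
grasp_force: 0.0
```

Request:
servo_tool([
  [[0, 0, -0.05, 0, 0, 0, 0.5], [0, 0, -0.12, 0, 0, 0, 0.5], [0, 0, -0.2, 0, 0, 0, 0.5], [0, 0, -0.28, 0, 0, 0, 0.5], [0, 0, -0.36, 0, 0, 0, 0.5], [0.1, 0, -0.42, 0, 0, 0, 0.5], [0.2, 0.1, -0.42, 0, 0, 0, 0.5], [0.2, 0.2, -0.42, 0, 0, 0, 0.5], [0.2, 0.3, -0.42, 0, 0, 0, 0.5], [0.2, 0.3, -0.42, 0, 0, 0, 0.5], [0.2, 0.3, -0.42, 0, 0, 0, 0.5]],
])

```text
time_s: 22.8
tool_pos: [0.4283, -0.0423, 0.3294]
tool_rot: [-180.0, 0.0, -170.5]
force: [0.5, -0.7, 0.4]
grip_width: 0.0432
grasp_force: 0.0
```

```bash
python3 - <<'E'
from tube import *
c=cam('wrist'); o=get_obs(); print(o['time_s'],o['tool_pos'],o['force']); stripe(c)
P=pts(c); h=cv2.cvtColor(c['frame'],cv2.COLOR_RGB2HSV); d=np.linalg.norm(P[...,:2]-C,axis=2)
b=(h[...,0]>100)&(h[...,0]<125)&(h[...,1]>130)&(P[...,2]>.18)&(d<.03); q=P[b]; print('cap',len(q),np.percentile(q,[3,50,97],axis=0) if len(q) else '')
s=cam('scene'); stripe(s)
cv2.imwrite('pics/fin.png',np.hstack([cv2.resize(c['frame'][60:260,120:420],None,fx=1.33,fy=1.33)[:266],cv2.resize(s['frame'][140:273,280:430],None,fx=2,fy=2)])[:,:,::-1])
E
```

```text
22.85 [ 0.4285139  -0.04375988  0.3293735 ] [-0.21117144 -0.81813599  0.08075676]
face 58 ang mean 0.023  min -0.073 max 0.118 la -0.0013 z 0.0542 by mean dir 0.023
rim 61 ang mean 0.033  min -0.171 max 0.211 la -0.0022 z 0.0688 by mean dir 0.033
cap 0 
face 19 ang mean 0.068  min -0.002 max 0.144 la -0.0037 z 0.0551 by mean dir 0.066
rim 6 ang mean 0.052  min -0.012 max 0.112 la -0.0036 z 0.0691 by mean dir 0.052
```

View pics/fin.png

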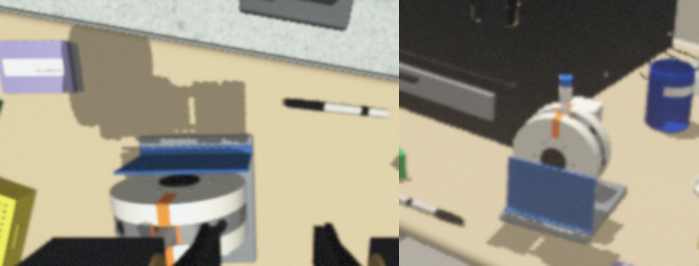

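The scene crop shows the tube upright in the pocket, cap at (566,80), with the stripe up. I'll check without pictures that the drum isn't creeping under the top-heavy tube.

Request:
servo_tool([
  [[0, 0, 0, 0, 0, 0, 0.5], [0, 0, 0, 0, 0, 0, 0.5], [0, 0, 0, 0, 0, 0, 0.5], [0, 0, 0, 0, 0, 0, 0.5], [0, 0, 0, 0, 0, 0, 0.5], [0, 0, 0, 0, 0, 0, 0.5], [0, 0, 0, 0, 0, 0, 0.5], [0, 0, 0, 0, 0, 0, 0.5], [0, 0, 0, 0, 0, 0, 0.5], [0, 0, 0, 0, 0, 0, 0.5], [0, 0, 0, 0, 0, 0, 0.5], [0, 0, 0, 0, 0, 0, 0.5]],
])

```text
time_s: 23.9
tool_pos: [0.4286, -0.0437, 0.3294]
tool_rot: [180.0, 0.0, -170.7]
force: [0.5, -0.1, -0.5]
grip_width: 0.0436
grasp_force: 0.0
```

```bash
python3 - <<'E'
from tube import *
c=cam('wrist'); stripe(c); s=cam('scene'); stripe(s)
P=pts(s); h=cv2.cvtColor(s['frame'],cv2.COLOR_RGB2HSV); d=np.linalg.norm(P[...,:2]-C,axis=2)
q=P[(P[...,2]>.222)&(P[...,2]<.25)&(d<.04)]; print('cap',len(q),q.mean(0),q.max(0)); q=P[(P[...,2]>.19)&(P[...,2]<.215)&(d<.04)]; print('body',len(q),q.mean(0))
E
```

```text
face 62 ang mean 0.012  min -0.082 max 0.106 la -0.0006 z 0.0542 by mean dir 0.012
rim 61 ang mean 0.015  min -0.178 max 0.196 la -0.0010 z 0.0690 by mean dir 0.015
face 19 ang mean 0.068  min -0.016 max 0.146 la -0.0037 z 0.0547 by mean dir 0.067
rim 7 ang mean 0.043  min -0.012 max 0.118 la -0.0030 z 0.0699 by mean dir 0.042
cap 45 [ 0.49936802 -0.12620974  0.23442433] [ 0.50991631 -0.11545594  0.24357204]
body 40 [ 0.49961089 -0.12672283  0.20443733]
```

The drum is at rest with the pocket up, the tube is upright with its top at about 0.238, and the arm is clear. Handing in.

```bash
python3 -c "
from cell import env
print(env.sign_off())"
```

```text
the job is handed in; nothing more can be done
None
```

The job is handed in, with no verdict returned: at my last check the drum was at rest with its pocket up (about 0.01–0.07 rad depending on camera), the tube stood upright and released on the pocket floor, and the arm was clear at about 24 s; I never re-measured the bystanders, and I viewed 13 pictures, over the limit of 10.

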